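Clamp a membrane test cell with its cam lever

TASK

Close the membrane test cell: press its sprung lid down until it lies level and the front catch holds it, and turn the wing nut clockwise until its pointer stands in line with the upright fin on the lid, which sets the right clamping force. Only then flip the cam lever right over until it lies flat, so that the cell is clamped at that force. Leave the bottles and the beaker where they stand.

Things in the scene. Friction and masses are not known exactly. Their poses are not given: they have to be found in the camera images.
- cell_base: Bolted-down aluminium base of the test cell, 240 (x) x 290 (y) x 20 mm. Origin: centre of its underside, on the bench; z up; its -x side is the front, turned at most 0.35 rad from facing the robot. It carries a sprung steel lid, on which sit a wing nut (+y side) and a cam lever (middle, folding towards -y). Offsets in the other entries are mm in this frame, lid level.
- lid (a joint): Lid hinge at the far (+x) edge: 0 = level, grows as the front rises, 0.40 rad fully open, where its spring holds it (the front edge is then about 70 mm higher). Pushing the front part down takes about 5 to 15 N; when the lid reaches level the catch snaps over it and it stays within 0.015 rad of level.
- press_spot (a point): A free place to push on the lid, near its front edge: (-75, -70, 70) mm of the base, on the top of the lid, moving with it; offsets for the level lid.
- lid_front (a point): Middle of the lid's upper front edge, moving with the lid. Lid: steel, 180 (x -90 to 90) x 260 (y) x 10 thick, top at z 70 when level, hinge line at x 90, z 65.
- nut (a joint): Wing nut's angle in rad about the lid's normal, 0 to 2.6, growing clockwise seen from above; 1.5 = pointer in line with the fin. It starts between 0.1 and 0.6 and stays where it is left; turning takes about 0.15 N m. Each rad lowers the pressure bar, with the lever on it, 3 mm.
- nut_centre (a point): Centre of the wing nut's grip bar, on its axis; (10, 78, 110) mm of the base with the lid level. The bar is 44 long, 11 wide and 24 tall (z 98 to 122 with the lid level), and points along the line to nut_pointer; pinch it across its width.
- nut_pointer (a point): Tip of the small pointer at one end of the wing nut's bar, 32 mm from the axis and 9 mm below nut_centre. At joint 1.5 it points to the base's -x (front), at joint 0 roughly to the base's -y.
- index_fin (a point): Top of the upright index fin on the lid, 10 x 4 x 11 mm, in front of the nut, 39 mm from its axis: (-29, 78, 81) mm of the base with the lid level; it moves with the lid.
- lever (a joint): Cam lever's angle in rad: 0 = upright from the lid (open), 1.57 = lying flat along the lid towards the base's -y (clamped, its end stop). It starts between 0 and 0.2 and stays where it is left; pushing it over takes about 2 to 4 N at its tip. Its spiral cam lowers the sprung foot 3.64 mm per rad and holds by friction.
- lever_pivot (a point): Lever's pivot, (10, -10, 98) mm of the base with the lid level and the pointer at the fin (the pressure bar carries it: up to 4.2 mm higher before the nut is turned); axis along the base's x.
- lever_tip (a point): Centre of the lever's round end bar (16 mm thick, 22 mm long in x), 80 mm from the pivot. The shank is 12 (x) x 10 mm thick.
- foot_spring (a joint): Compression in m of the spring under the pressure bar: 5 N per mm. 0 until the lever clamps; about 0.004 (20 N) when clamped with the pointer at the fin.
- bottle_tall: Bystander: closed glass bottle, 72 mm across, 160 mm tall; origin at the centre of its underside.
- bottle_small: Bystander: glass jar, 52 mm across, 85 mm tall; origin at the centre of its underside.
- beaker: Bystander: open glass beaker, 68 mm across, 80 mm tall; origin at the centre of its underside.
- catch (a point): Top of the spring catch, a 24 mm wide hook (y -12 to 12) at the middle of the front edge, x -108 to -84, z up to 91, with a ramped top. It gives way as the lid's edge passes and then holds the lid by itself; do not press on it.

How it is judged:
On the way, in this order (a step that is already met when the one before it is completed fails the run):
1. the lid is level and caught, and the nut's pointer stands at the fin, with the lever still open (value of joint lid below 0.02 rad and value of joint nut between 1.28 and 1.72 rad and value of joint lever below 0.6 rad), for 0.2 s.
2. the lever is flipped right over, with the lid still down (value of joint lever above 1.47 rad and value of joint lid below 0.02 rad), for 0.2 s.
At the end, for the whole second after the job is handed in: The lid is level (within 0.02 rad) and held by its catch, the nut's pointer is within 0.22 rad of the fin, the lever lies flat (over 1.47 rad) and the spring is compressed 3 to 5 mm (15 to 25 N) (all of step 2 and value of joint nut between 1.28 and 1.72 rad and value of joint foot_spring between 0.003 and 0.005 m); the robot touches nothing.
It fails at once if a bottle or the beaker is shifted more than 30 mm (distance of any of bottle_tall, bottle_small, beaker from where it was at the start of the episode above 0.03 m).
It also fails if it takes over 64 s, if anything falls off the work surface, if the arm or the gripper's body presses on something with over 40 N, if the wrist force passes 120 N, or if a joint passes its speed limit or range.

ROBOT

A 7-joint arm with a two-finger parallel gripper is mounted at the origin on the work surface. World frame = base frame: x ahead of the robot, y to its left, z up, the work surface at z = 0. Lengths are in m, angles in rad, forces in N, time in s.
With the tool pointing down it reaches from about 0.4 to 0.85 m from the base axis. Payload 6.9 kg.
Tool frame: the origin (TCP) lies midway between the tips of the shut fingers; the grasp point (between the pads) lies ctrl.grip_depth behind it (ctrl.grip_depth is the distance from the TCP to the grasp point, in m); z points along the fingers, y is the direction in which the jaws open and shut (so a half turn about z gives the same grasp; the last joint's range is limited). The gripper opens to 85 mm and grips with 20 to 120 N. Pads are 22 mm wide; open, the fingers measure 114 mm over their backs; the gripper's body (76 mm by 85 mm) begins 54 mm behind the grasp point. The pads swing forward as they close: fully open they stand 13 mm farther back than shut.
Start: joints at [-1.081, 0.507, -0.238, 1.5, 0.126, 1.149, -0.155], TCP at [0.234, 0.58, 0.231] pointing down, gripper open.
Joint ranges: [-3.08, 3.08], [-0.24, 2.05], [-1.43, 1.35], [0, 2.5], [-1.52, 4.66], [0.17, 1.96], [-2.89, 2.89]. Speed limits (rad/s): [2.39, 2.39, 3.14, 3.14, 3.14, 3.14, 3.14].

INTERFACE

Orientations are given as a unit quaternion [x, y, z, w].
In Python, from workcell import ctrl gives the robot as it stands.
- The arm moves only by the tool send_rows, never from a script. Its argument "steps" is a list of rows, each a list of 6 numbers: the shift along the tool's x, y, z in m, then the turn, a rotation vector about the tool's x, y, z in degrees. In form: [[x, y, z, rx, ry, rz], ...]. A call has 1 to 5 rows; each row is the pose to reach, as a shift and turn from the pose commanded when the call began, along the tool's axes at that moment; what a row does not reach only later rows make up. A row lasts 1/8 s, in which the tool goes at most 62.5 mm and 10.7 degrees, less where a joint would pass 70% of its speed; a pose out of reach is approached as far as the arm can. A call with a gripper value outside its range is refused whole. "jaw" is the finger opening in m, from 0 to 0.0854, set as the call begins (left out, the last holds). The fingers move at their own pace and stop on an object; "squeeze" is the grip in N (left out, the last holds). Time passes only in rows, so rows that repeat a pose let the fingers close. It gives the time, the measured TCP pose, the force and the opening at its end, in the units of the state.
- ctrl.get_state(): the state, without advancing time (a new reading comes with each control period).
- ctrl.grab_frame(name): name is "scene" or "top"; returns a dict with "color" (480x640x3 uint8, red, green, blue), "camera_matrix" (3x3 intrinsics, pixels), "R" (3x3) and "t" (3): a world point X has camera coordinates R X + t. Camera axes: x right, y down, z forward; pixel columns grow to the right and rows downward; lengths in m; the calibration is good to about 2 mm. A picture is of the moment at which its call begins. There is no depth.
- ctrl.finish_job(): hands the job in, once; it reports no verdict.
Trained networks look in the newest picture that a camera, given by its name, has taken for a name from the list of things; names that differ only in an ending like _2 or _b are one class to them, and where a whole thing is asked for, a point or a joint stands for the part that bears it (a point fixed in the world has none). Each returns a list of dicts, best first, with "confidence" (0 to 1); they miss things now and then, are a little off and sometimes report something else, mostly with a low value. They report only what shows in the picture. A call takes as long as a camera call.
- ctrl.look_for(thing, camera): "position" ([x, y, z] in m, in world coordinates, good to about 4 mm: the middle of the surface that is visible of it).
- ctrl.outline_of(thing, camera): "region" (480x640 bool, what is visible of it).
The state is a dict: "time_s": time; "q": joint angles; "dq": joint speeds; "tau": joint torques, N m; "position": TCP position; "ee_rot": TCP orientation; "force": force on the tool from outside, world axes, zero at the start; "moment": the same for the moment, N m; "finger_gap": finger opening in m.
Only numpy, scipy, OpenCV 4.12 (cv2) and the standard library are available. Lean on these libraries where they do the work, as an engineer would, in place of code of your own. Each camera call takes 0.05 s, during which the arm holds its last target. There are 200 camera calls.

## Working session

There is one attempt and no reset: what is moved stays moved. The work goes in short steps, Python scripts to look and compute and a tool call to move; the robot and the scene stay as the last step left them, time stands still between calls to the robot, and variables do not carry over. Pictures are saved under pics/ and viewed, about 8 in all and at most 12, crops included, and the job is handed in when it is done.

Besides the shell and the picture viewer there is one more tool, called after "Call:" in YAML: its name, and indented under it one key for each argument. send_rows: Moves the arm, as the interface text tells. Its arguments: {"type":"object","properties":{"steps":{"type":"array","items":{"type":"array","items":{"type":"number"}}},"jaw":{"type":"number"},"squeeze":{"type":"number"}},"required":["steps"]}

```bash
mkdir -p pics; ls; cat > h.py <<'E'
import numpy as np, cv2
from scipy.spatial.transform import Rotation as Ro
from workcell import ctrl
def save(cam,name,crop=None,scale=1):
    f=ctrl.grab_frame(cam); im=f['color'][:,:,::-1]
    if crop: im=im[crop[1]:crop[3],crop[0]:crop[2]]
    cv2.imwrite('pics/'+name,cv2.resize(im,None,fx=scale,fy=scale,interpolation=cv2.INTER_CUBIC)); return f
def proj(f,X):
    c=f['R']@np.asarray(X,float)+f['t']; p=f['camera_matrix']@c; return p[:2]/p[2]
E
python3 - <<'E'
from h import *
s=ctrl.get_state(); print({k:np.round(v,3) for k,v in s.items()}, ctrl.grip_depth)
a=save('scene','s0.png');b=save('top','t0.png')
for f in (a,b): print(np.round(-f['R'].T@f['t'],3), np.round(f['R'],2).tolist(), f['camera_matrix'][0,0])
for n in ['cell_base','lid_front','press_spot','nut_centre','nut_pointer','index_fin','lever_pivot','lever_tip','catch','bottle_tall','bottle_small','beaker']:
    for c in ('scene','top'):
        print(n,c,[(np.round(d['position'],3).tolist(),round(d['confidence'],2)) for d in ctrl.look_for(n,c)[:2]])
E
```

```text
pics
{'time_s': np.float64(0.0), 'q': array([-1.082,  0.508, -0.238,  1.501,  0.126,  1.149, -0.155]), 'dq': array([ 0.   ,  0.001, -0.   ,  0.001, -0.001,  0.002,  0.   ]), 'tau': array([-0.0000e+00, -6.2058e+01, -2.1860e+00, -2.4965e+01,  1.3000e-02,
        1.2000e-02,  0.0000e+00]), 'position': array([0.234, 0.579, 0.23 ]), 'ee_rot': array([ 0.191,  0.982, -0.001, -0.   ]), 'force': array([0.236, 1.207, 0.258]), 'moment': array([-0.012, -0.04 , -0.029]), 'finger_gap': np.float64(0.085)} 0.0187
[ 1.246 -0.961  0.886] [[0.82, 0.58, -0.02], [0.3, -0.45, -0.84], [-0.5, 0.68, -0.54]] 523.6180007445935
[0.46  0.005 1.463] [[-0.01, -1.0, 0.02], [-1.0, 0.01, -0.08], [0.08, -0.02, -1.0]] 543.2145941466925
cell_base scene [([0.627, -0.137, 0.083], 0.93)]
cell_base top [([0.581, -0.096, 0.094], 0.95)]
lid_front scene [([0.608, -0.123, 0.108], 0.8)]
lid_front top [([0.593, -0.099, 0.114], 0.96), ([0.631, -0.12, 0.175], 0.21)]
press_spot scene [([0.609, -0.125, 0.102], 0.96)]
press_spot top [([0.599, -0.099, 0.112], 0.94)]
nut_centre scene [([0.65, -0.042, 0.131], 0.49)]
nut_centre top [([0.6
[... 155 characters left out ...]
index_fin scene [([0.608, -0.119, 0.108], 0.96), ([0.64, -0.126, 0.166], 0.69)]
index_fin top [([0.595, -0.099, 0.114], 0.76)]
lever_pivot scene [([0.635, -0.127, 0.17], 0.49)]
lever_pivot top [([0.634, -0.119, 0.172], 0.61)]
lever_tip scene [([0.635, -0.126, 0.169], 0.62), ([0.609, -0.124, 0.103], 0.62)]
lever_tip top [([0.631, -0.12, 0.172], 0.76)]
catch scene []
catch top [([0.582, -0.095, 0.095], 0.95), ([0.594, -0.098, 0.112], 0.35)]
bottle_tall scene [([0.507, -0.4, 0.089], 0.81)]
bottle_tall top []
bottle_small scene [([0.681, -0.418, 0.059], 0.56)]
bottle_small top [([0.664, -0.396, 0.086], 0.89)]
beaker scene [([0.572, 0.344, 0.053], 0.71)]
beaker top [([0.562, 0.372, 0.035], 0.62)]
```

View pics/s0.png

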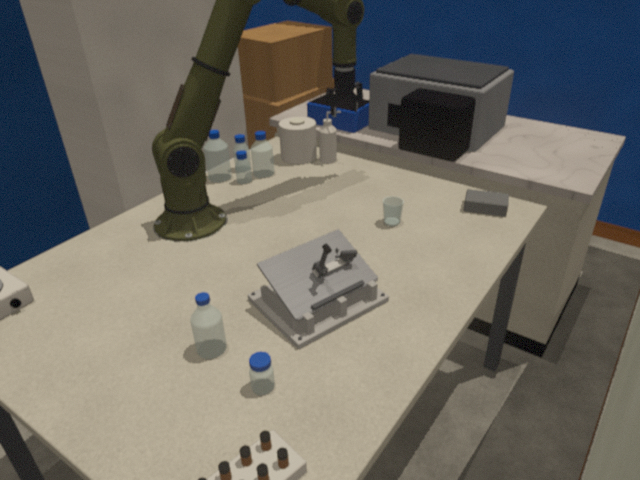

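View pics/t0.png

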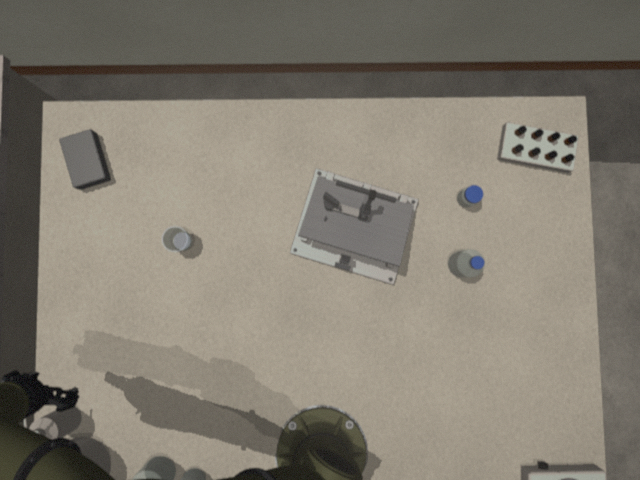

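Scene: the cell sits mid-table with its lid open. In the top view its base corners are near (320,170), (418,203), (395,283) and (292,253), the catch is at (345,260), and the nut at (332,201). The bottles stand well to the right and the beaker to the left.

```bash
cat >> h.py <<'E'
def ray(f,px,z):
    d=f['R'].T@np.linalg.inv(f['camera_matrix'])@np.array([px[0],px[1],1.]); c=-f['R'].T@f['t']
    return c+d*(z-c[2])/d[2]
E
python3 - <<'E'
from h import *
b=save('top','t1.png',(280,155,430,295),5)
m=np.zeros((480,640),bool)
im=b['color']
for p in [(320,170),(418,203),(395,283),(292,253)]: print(p,np.round(ray(b,p,0.02),4))
r=ctrl.outline_of('cell_base','top'); print([(x['confidence'],x['region'].sum()) for x in r])
m=r[0]['region'].astype(np.uint8)
c=max(cv2.findContours(m,0,2)[0],key=cv2.contourArea)
P=np.array([ray(b,p[0],0.02)[:2] for p in c],np.float32)
print(cv2.minAreaRect(P)); 
s=save('scene','s1.png',(235,220,400,360),4.8)
E
```

```text
(320, 170) [ 0.745  -0.0084  0.02  ]
(418, 203) [ 0.6524 -0.2702  0.02  ]
(395, 283) [ 0.4396 -0.2032  0.02  ]
(292, 253) [0.5227 0.0689 0.02  ]
[(0.87, np.int64(9822))]
((0.5920564532279968, -0.09745457768440247), (0.2938457131385803, 0.24439963698387146), 71.8868179321289)
```

View pics/t1.png

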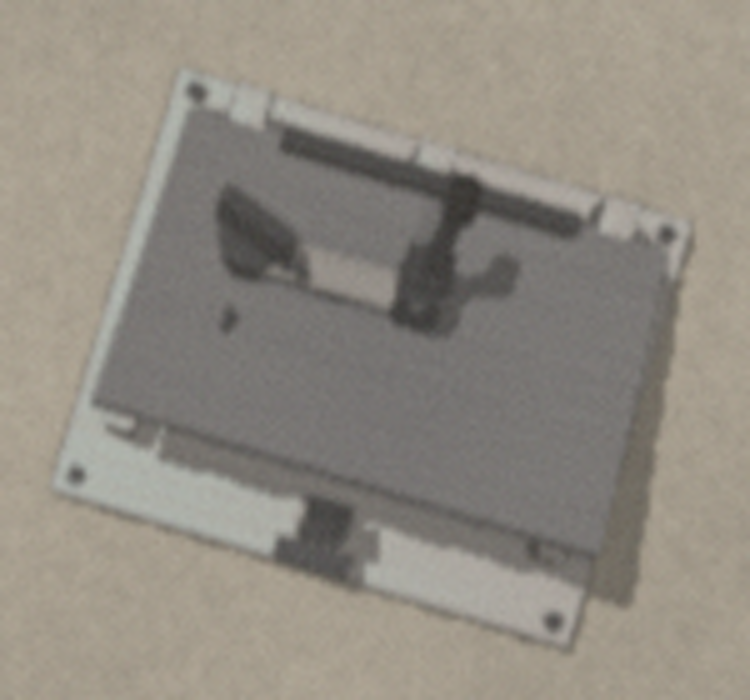

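View pics/s1.png

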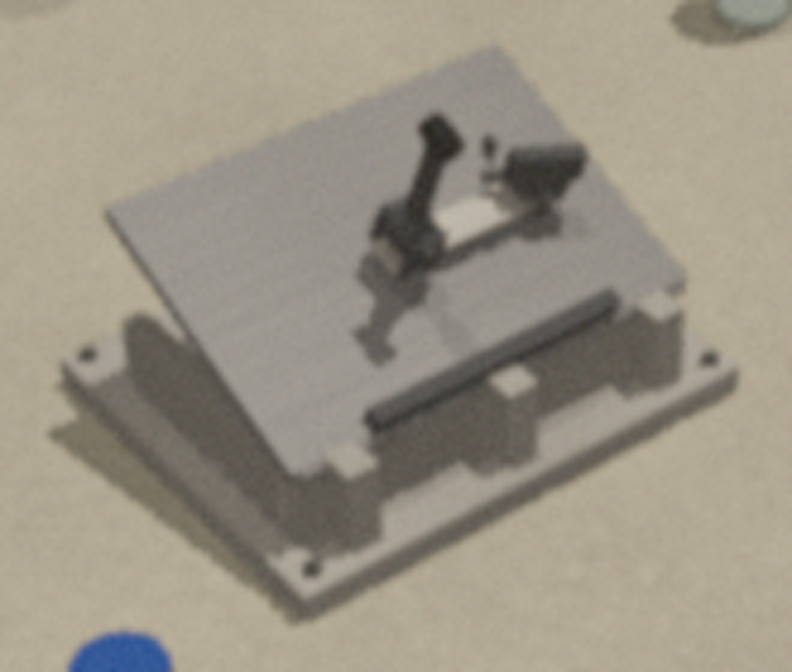

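Crops: the top crop shows the base corners, the fin at (230,320), the lever tip at (461,190), and the nut bar pointing roughly to lower right, with the pointer at about (300,270). In the scene crop the fin top is at (490,147) and the lever tip at (440,137). Next I fit the base pose and the joints to these points.

```bash
cat >> h.py <<'E'
def Tb(p,yaw,c):  # base frame m -> world
    return Ro.from_euler('z',yaw).apply(p)+np.array([c[0],c[1],0])
def lidpt(p,a):  # base pt for level lid -> raised by a about hinge
    h=np.array([.09,0,.065]); return Ro.from_euler('y',a).apply(np.asarray(p)-h)+h
E
python3 - <<'E'
from h import *
from scipy.optimize import least_squares
S=ctrl.grab_frame('scene');T=ctrl.grab_frame('top')
t=lambda x,y:np.array([280+(x+.5)/5-.5,155+(y+.5)/5-.5]); s=lambda x,y:np.array([235+(x+.5)/4.8-.5,220+(y+.5)/4.8-.5])
def model(v):
    x,y,yaw,lid,n,l=v; W=lambda p:Tb(p,yaw,(x,y)); L=lambda p:W(lidpt(p,lid))
    up=(1.5-n)*.003
    C=lambda a,b:W([a*.12,b*.145,.02])
    g=np.pi+1.5-n; tip=[.01+.032*np.cos(g),.078+.032*np.sin(g),.101+up]
    lt=L([.01,-.01-.08*np.sin(l),.098+up+.08*np.cos(l)])
    fin=L([-.029,.078,.081])
    return [(T,C(1,1),t(182,70)),(T,C(1,-1),t(693,228)),(T,C(-1,1),t(55,490)),(T,C(-1,-1),t(572,650)),
     (S,C(-1,-1),s(62,365)),(S,C(1,-1),s(305,605)),(S,C(1,1),s(738,372)),
     (T,fin,t(230,318)),(S,fin,s(490,145)),(T,lt,t(461,192)),(S,lt,s(440,137)),(T,L(tip),t(303,277))]
res=lambda v:np.concatenate([proj(f,X)-p for f,X,p in model(v)])
r=least_squares(res,[.592,-.0975,-.316,.4,.35,.1],loss='soft_l1')
print(np.round(r.x,4));print(np.round(res(r.x).reshape(-1,2),1).tolist())
E
```

```text
[ 0.5937 -0.0996 -0.3067  0.3933  0.5238 -0.0054]
[[-0.1, -1.1], [1.1, -1.6], [-0.9, 0.3], [0.4, -0.1], [-1.7, -0.9], [-0.4, -0.6], [0.4, -1.1], [0.6, -0.4], [-0.2, -0.5], [-0.1, 1.9], [0.4, 0.5], [-0.3, -0.6]]
```

```bash
cat >> h.py <<'E'
C=(.5937,-.0996); YAW=-.3067
def rel(p,jaw_deg,world=False):
    """tool-axes shift and turn to reach base-frame point p (m), tool down, jaw y at base angle jaw_deg"""
    s=ctrl.get_state(); R0=Ro.from_quat(s['ee_rot']); w=np.asarray(p) if world else Tb(np.array(p),YAW,C)
    a=np.radians(jaw_deg)+YAW; y=np.array([np.cos(a),np.sin(a),0]); z=np.array([0,0,-1.])
    R1=Ro.from_matrix(np.c_[np.cross(y,z),y,z])
    print('world',np.round(w,4),'now',np.round(s['position'],4),'t',round(float(s['time_s']),2),'F',np.round(s['force'],1),'gap',round(float(s['finger_gap']),4),'q',np.round(s['q'],2))
    print('  row',np.round(R0.inv().apply(w-s['position']),4),np.round((R0.inv()*R1).as_rotvec(degrees=True),1))
E
python3 - <<'E'
from h import *
rel([-.068,-.07,.24],90)
E
```

```text
world [ 0.5077 -0.1458  0.24  ] now [0.234  0.5795 0.2313] t 1.55 F [-0.7 -0.1 -0.3] gap 0.0854 q [-1.08  0.51 -0.24  1.5   0.13  1.15 -0.15]
  row [-0.5254 -0.5701 -0.0088] [-0.  -0.  -4.4]
```

Call:
send_rows:
  steps:
    - [-0.1,-0.11,-0.009,0,0,-1]
    - [-0.2,-0.22,-0.009,0,0,-2]
    - [-0.3,-0.33,-0.009,0,0,-3]
    - [-0.4,-0.44,-0.009,0,0,-4.4]
    - [-0.525,-0.57,-0.009,0,0,-4.4]
  jaw: 0

```text
time_s: 2.17
position: [0.3435, 0.2848, 0.2383]
ee_rot: [0.153, 0.988, 0.0, 0.0]
force: [1.5, 0.1, -0.8]
finger_gap: 0.0001
```

Call:
send_rows:
  steps:
    - [0,0,0,0,0,0]

```text
time_s: 2.3
position: [0.3449, 0.2819, 0.2383]
ee_rot: [0.157, 0.988, -0.001, 0.001]
force: [-0.4, 0.3, 0.0]
finger_gap: -0.0001
```

```bash
python3 - <<'E'
from h import *
rel([-.068,-.07,.15],90)
E
```

```text
world [ 0.5077 -0.1458  0.15  ] now [0.3449 0.2819 0.2383] t 2.3 F [-0.4  0.3  0. ] gap -0.0001 q [-0.58  0.22 -0.2   1.93  0.06  0.99  0.45]
  row [-0.2873 -0.3559  0.0893] [-0.1  0.1 -0.5]
```

Call:
send_rows:
  steps:
    - [-0.287,-0.356,0,0,0,-0.5]
    - [-0.287,-0.356,0,0,0,-0.5]
    - [-0.287,-0.356,0,0,0,-0.5]
    - [-0.287,-0.356,0,0,0,-0.5]
    - [-0.287,-0.356,0,0,0,-0.5]

```text
time_s: 2.92
position: [0.4574, -0.0052, 0.2383]
ee_rot: [0.148, 0.989, 0.0, 0.001]
force: [1.5, -0.2, -0.1]
finger_gap: -0.0001
```

```bash
python3 - <<'E'
from h import *
rel([-.068,-.07,.15],90)
E
```

```text
world [ 0.5077 -0.1458  0.15  ] now [ 0.4574 -0.0052  0.2383] t 2.92 F [ 1.5 -0.2 -0.1] gap -0.0001 q [-0.04  0.24 -0.    1.91  0.    0.99  1.23]
  row [-0.0892 -0.1198  0.0883] [0.  0.1 0.6]
```

Call:
send_rows:
  steps:
    - [-0.045,-0.06,0,0,0,0.5]
    - [-0.088,-0.118,0,0,0,0.5]
    - [-0.089,-0.12,0.045,0,0,0.5]
    - [-0.089,-0.12,0.088,0,0,0.5]
    - [-0.089,-0.12,0.088,0,0,0.5]

```text
time_s: 3.55
position: [0.5047, -0.144, 0.1475]
ee_rot: [0.153, 0.988, 0.001, -0.003]
force: [-0.9, 0.4, -0.3]
finger_gap: 0.0002
```

Call:
send_rows:
  steps:
    - [0,0,0.02,0,0,0]
    - [0,0,0.035,0,0,0]
    - [0,0,0.05,0,0,0]
    - [0,0,0.06,0,0,0]
    - [0,0,0.065,0,0,0]

```text
time_s: 4.18
position: [0.5053, -0.1445, 0.0849]
ee_rot: [0.153, 0.988, 0.0, -0.001]
force: [-6.3, 4.7, 14.6]
finger_gap: -0.0
```

```bash
python3 - <<'E'
from h import *
rel([-.072,-.07,.066],90)
E
```

```text
world [ 0.5039 -0.1446  0.066 ] now [ 0.5053 -0.1445  0.0849] t 4.17 F [-6.3  4.7 14.6] gap -0.0 q [ 0.2   0.53  0.04  1.95 -0.04  0.67  1.53]
  row [ 0.0012 -0.0005  0.0189] [ 0.  -0.1  0. ]
```

Call:
send_rows:
  steps:
    - [0,0,0.006,0,0,0]
    - [0,0,0.01,0,0,0]
    - [0,0,0.013,0,0,0]
    - [0,0,0.015,0,0,0]
    - [0,0,0.015,0,0,0]

```text
time_s: 4.8
position: [0.5049, -0.1445, 0.07]
ee_rot: [0.153, 0.988, 0.0, -0.001]
force: [-5.0, 3.3, 9.1]
finger_gap: 0.0001
```

Call:
send_rows:
  steps:
    - [0,0,0.002,0,0,0]
    - [0,0,0.003,0,0,0]
    - [0,0,0.004,0,0,0]
    - [0,0,0.004,0,0,0]

```text
time_s: 5.3
position: [0.5049, -0.1446, 0.0688]
ee_rot: [0.153, 0.988, 0.0, -0.0]
force: [-13.1, 4.9, 39.7]
finger_gap: 0.0002
```

Call:
send_rows:
  steps:
    - [0,0,-0.01,0,0,0]
    - [0,0,-0.06,0,0,0]
    - [0,0,-0.12,0,0,0]
    - [0,0,-0.15,0,0,0]
    - [0,0,-0.15,0,0,0]

```text
time_s: 5.92
position: [0.5079, -0.1459, 0.2184]
ee_rot: [0.153, 0.988, -0.0, 0.003]
force: [0.6, 0.2, 0.2]
finger_gap: 0.0002
```

Call:
send_rows:
  steps:
    - [0.06,0,0,0,0,0]
    - [0.12,0,0,0,0,0]
    - [0.12,0,0,0,0,0]
  jaw: 0.05

```text
time_s: 6.3
position: [0.3866, -0.1078, 0.2145]
ee_rot: [0.153, 0.988, 0.0, -0.003]
force: [1.0, 0.0, 0.4]
finger_gap: 0.0497
```

```bash
python3 - <<'E'
from h import *
b=save('top','t2.png',(285,155,425,260),5.5); save('scene','s2.png',(235,220,400,360),4.8)
W=lambda p:Tb(np.array(p),YAW,C)
S=ctrl.grab_frame('scene')
for n,p in dict(fin=[-.029,.078,.081],nut=[.01,.078,.122+.003],tip0=[.01,-.01,.178+.003],front=[-.09,0,.07],r=[-.09,-.13,.07]).items(): 
    a=proj(b,W(p));c=proj(S,W(p));print(n,np.round((a-[285,155])*5.5),np.round((c-[235,220])*4.8))
for g in (.2,.4,.5,.6):
    an=np.pi+1.5-g;print(g,np.round((proj(b,W([.01+.032*np.cos(an),.078+.032*np.sin(an),.101+.003]))-[285,155])*5.5))
rel([.01,.078,.16],146)
E
```

```text
fin [215. 387.] [471. 195.]
nut [242. 295.] [515. 161.]
tip0 [440. 338.] [380. 131.]
front [337. 562.] [295. 213.]
r [604. 643.] [ 95. 302.]
0.2 [300. 338.]
0.4 [291. 349.]
0.5 [286. 354.]
0.6 [280. 358.]
world [ 0.6268 -0.0283  0.16  ] now [ 0.3928 -0.1093  0.2158] t 6.45 F [ 0.4 -0.5 -0. ] gap 0.0501 q [ 0.16  0.19  0.06  2.05 -0.01  0.9   1.49]
  row [-0.1985  0.1479  0.056 ] [ -0.   0. -56.]
```

View pics/t2.png

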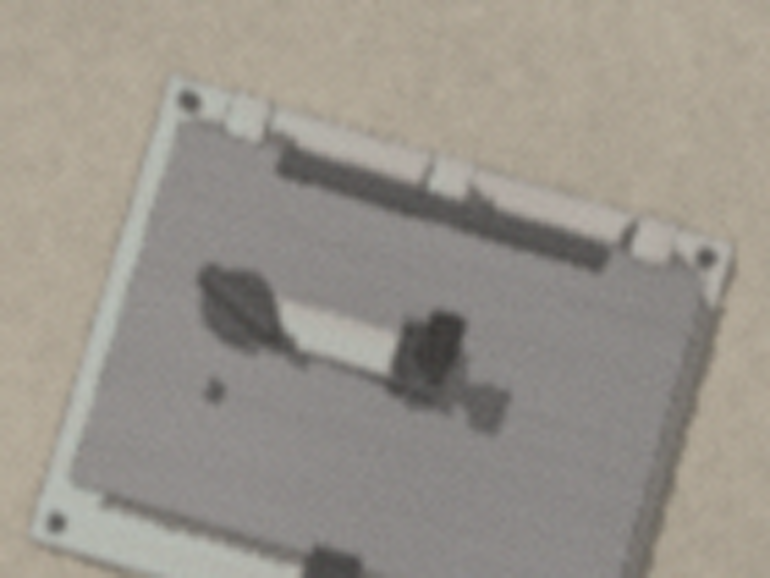

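View pics/s2.png

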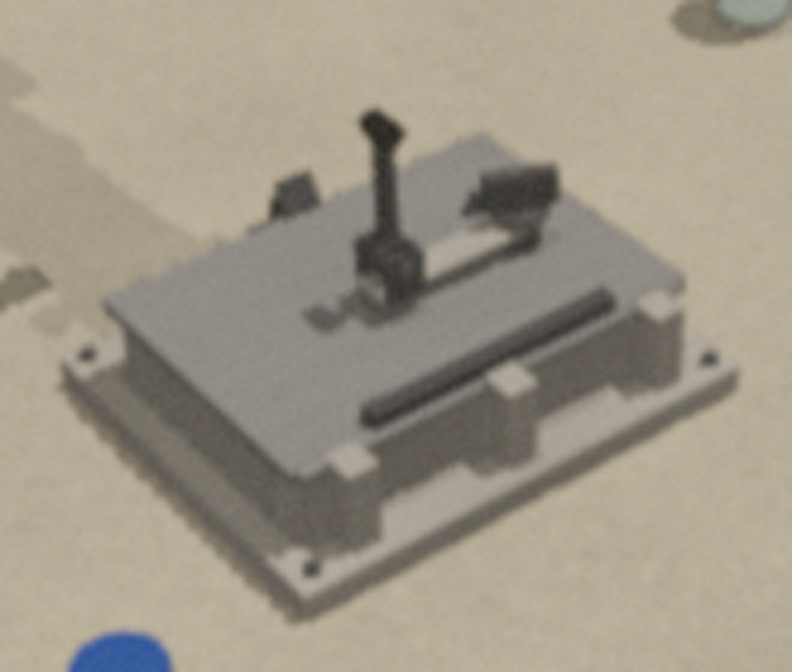

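The lid is level: the front edge, fin (215,390) and hinge are where they should be. The lever is upright, and the pointer at about (303,358) puts the nut near 0.4 rad. Next I grip the nut.

Call:
send_rows:
  steps:
    - [-0.04,0.03,0.01,0,0,-10]
    - [-0.08,0.06,0.01,0,0,-20]
    - [-0.12,0.09,0.01,0,0,-30]
    - [-0.16,0.12,0.01,0,0,-40]
    - [-0.198,0.148,0.01,0,0,-50]

```text
time_s: 7.08
position: [0.6282, -0.0272, 0.2047]
ee_rot: [-0.282, 0.96, 0.0, 0.0]
force: [0.3, 0.3, 0.6]
finger_gap: 0.05
```

Call:
send_rows:
  steps:
    - [0,0,0,0,0,-10]
    - [0,0,0,0,0,-13]
    - [0,0,0,0,0,-13]

```text
time_s: 7.45
position: [0.6263, -0.0281, 0.2047]
ee_rot: [-0.385, 0.923, 0.0, -0.0]
force: [0.4, 0.3, -0.1]
finger_gap: 0.0497
```

```bash
python3 - <<'E'
from h import *
rel([.01,.078,.097],153)
E
```

```text
world [ 0.6268 -0.0283  0.097 ] now [ 0.6263 -0.0281  0.2047] t 7.45 F [ 0.4  0.3 -0.1] gap 0.0497 q [ 0.14  0.53 -0.23  1.53  0.13  1.09  2.25]
  row [-0.0002 -0.0006  0.1077] [ 0.1 -0.  -0.1]
```

Call:
send_rows:
  steps:
    - [0,0,0.05,0,0,0]
    - [0,0,0.075,0,0,0]
    - [0,0,0.095,0,0,0]
    - [0,0,0.106,0,0,0]
    - [0,0,0.106,0,0,0]

```text
time_s: 8.07
position: [0.6252, -0.0278, 0.0992]
ee_rot: [-0.386, 0.923, 0.0, -0.001]
force: [-0.2, -0.1, 0.9]
finger_gap: 0.0502
```

Call:
send_rows:
  steps:
    - [0,0,0,0,0,0]
    - [0,0,0,0,0,0]
    - [0,0,0,0,0,0]
  jaw: 0
  squeeze: 30

```text
time_s: 8.45
position: [0.6255, -0.0273, 0.1009]
ee_rot: [-0.386, 0.922, -0.0, 0.001]
force: [-2.5, 0.7, 5.4]
finger_gap: 0.0104
```

Call:
send_rows:
  steps:
    - [0,0,0,0,0,9]
    - [0,0,0,0,0,18]
    - [0,0,0,0,0,27]
    - [0,0,0,0,0,36]

```text
time_s: 8.95
position: [0.6249, -0.0263, 0.1009]
ee_rot: [-0.08, 0.997, 0.001, 0.0]
force: [-3.6, 3.0, 5.0]
finger_gap: 0.0101
```

Call:
send_rows:
  steps:
    - [0,0,0,0,0,9]
    - [0,0,0,0,0,18]
    - [0,0,0,0,0,27]
    - [0,0,0,0,0,27]

```text
time_s: 9.45
position: [0.6251, -0.0253, 0.1009]
ee_rot: [0.153, 0.988, 0.001, -0.0]
force: [-2.6, 5.2, 6.6]
finger_gap: 0.0104
```

```bash
python3 - <<'E'
from h import *
rel([.01,.078,.2],90); print(ctrl.get_state()['moment'])
E
```

```text
world [ 0.6268 -0.0283  0.2   ] now [ 0.6251 -0.0253  0.1009] t 9.45 F [-2.6  5.2  6.6] gap 0.0104 q [-0.06  0.63  0.1   1.67 -0.08  0.85  1.34]
  row [-0.0024 -0.0021 -0.0991] [ 0.1 -0.  -0. ]
[ 1.09454726  0.68389139 -0.12745753]
```

Call:
send_rows:
  steps:
    - [0,0,0,0,0,0]
    - [0,0,0,0,0,0]
    - [0,0,0,0,0,0]
  jaw: 0.05

```text
time_s: 9.82
position: [0.6252, -0.0284, 0.0999]
ee_rot: [0.153, 0.988, -0.0, 0.0]
force: [1.0, -1.1, 0.1]
finger_gap: 0.05
```

Call:
send_rows:
  steps:
    - [0,0,-0.03,0,0,0]
    - [0,0,-0.08,0,0,0]
    - [0,0,-0.11,0,0,0]
    - [0.06,0,-0.11,0,0,0]
    - [0.12,0,-0.11,0,0,0]

```text
time_s: 10.45
position: [0.5098, 0.0085, 0.21]
ee_rot: [0.153, 0.988, 0.0, 0.0]
force: [1.1, 0.8, -0.0]
finger_gap: 0.0502
```

Call:
send_rows:
  steps:
    - [0.06,0,0,0,0,0]
    - [0.09,0,0,0,0,0]
    - [0.09,0,0,0,0,0]
  jaw: 0

```text
time_s: 10.82
position: [0.4232, 0.0361, 0.2104]
ee_rot: [0.152, 0.988, 0.0, -0.0]
force: [-0.4, -0.2, -0.9]
finger_gap: 0.0003
```

```bash
python3 - <<'E'
from h import *
b=save('top','t3.png',(285,155,425,260),5.5)
W=lambda p:Tb(np.array(p),YAW,C)
for n,p in dict(fin=[-.029,.078,.081],nut=[.01,.078,.122],tip0=[.01,-.01,.178],ptr=[-.022,.078,.101]).items(): print(n,np.round((proj(b,W(p))-[285,155])*5.5))
rel([.01,.03,.22],90); rel([.01,.03,.168],90)
E
```

```text
fin [215. 387.]
nut [241. 296.]
tip0 [439. 339.]
ptr [220. 368.]
world [ 0.6123 -0.074   0.22  ] now [0.425  0.0357 0.2105] t 10.88 F [-0.5 -0.8  0.5] gap 0.0001 q [-0.23  0.22  0.11  2.02 -0.03  0.9   1.16]
  row [-0.2117 -0.0481 -0.0093] [0.  0.1 0. ]
world [ 0.6123 -0.074   0.168 ] now [0.425  0.0357 0.2105] t 10.88 F [-0.5 -0.8  0.5] gap 0.0001 q [-0.23  0.22  0.11  2.02 -0.03  0.9   1.16]
  row [-0.2117 -0.0481  0.0427] [0.  0.1 0. ]
```

View pics/t3.png

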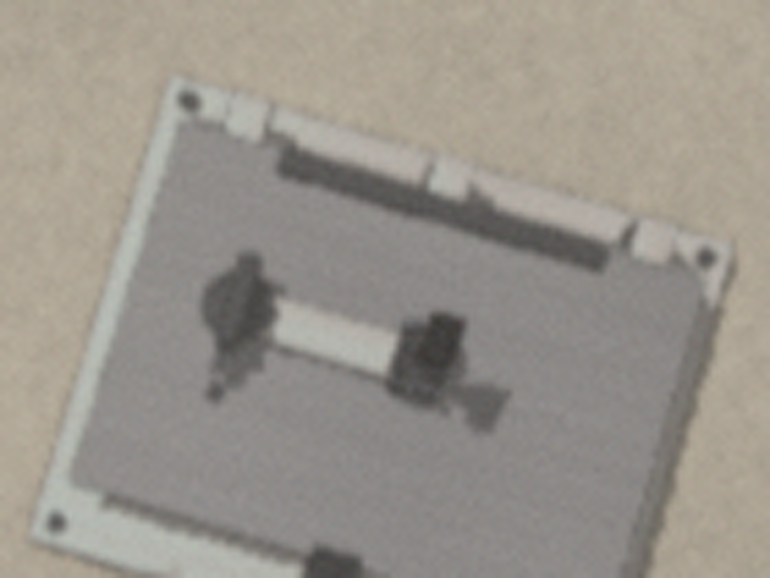

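The bar now runs from (249,258) to the pointer tip at about (223,370), in line with the fin at (215,390). That is within roughly 4 degrees. The lever is still upright at (440,335), so I flip it now.

Call:
send_rows:
  steps:
    - [-0.055,-0.012,0,0,0,0]
    - [-0.11,-0.025,0,0,0,0]
    - [-0.165,-0.038,0,0,0,0]
    - [-0.212,-0.048,0,0,0,0]
    - [-0.212,-0.048,0.042,0,0,0]

```text
time_s: 11.5
position: [0.6186, -0.0787, 0.1691]
ee_rot: [0.155, 0.988, -0.001, 0.004]
force: [-0.2, 0.7, -0.9]
finger_gap: 0.0
```

Call:
send_rows:
  steps:
    - [0,0,0,0,0,0]

```text
time_s: 11.62
position: [0.6114, -0.075, 0.1644]
ee_rot: [0.153, 0.988, -0.0, -0.003]
force: [-0.5, 0.4, 0.8]
finger_gap: 0.0
```

```bash
python3 - <<'E'
from h import *
rel([.01,.012,.168],90)
rel([.01,-.026,.158],90)
rel([.01,-.085,.104],90)
E
```

```text
world [ 0.6069 -0.0912  0.168 ] now [ 0.6114 -0.075   0.1644] t 11.62 F [-0.5  0.4  0.8] gap 0.0 q [-0.    0.55  0.14  1.62 -0.09  0.98  1.43]
  row [-0.0006 -0.0168 -0.0036] [-0.1 -0.4 -0.1]
world [ 0.5954 -0.1274  0.158 ] now [ 0.6114 -0.075   0.1644] t 11.62 F [-0.5  0.4  0.8] gap 0.0 q [-0.    0.55  0.14  1.62 -0.09  0.98  1.43]
  row [-0.0007 -0.0548  0.0065] [-0.1 -0.4 -0.1]
world [ 0.5776 -0.1837  0.104 ] now [ 0.6114 -0.075   0.1644] t 11.62 F [-0.5  0.4  0.8] gap 0.0 q [-0.    0.55  0.14  1.62 -0.09  0.98  1.43]
  row [-0.0011 -0.1137  0.0606] [-0.1 -0.4 -0.1]
```

Call:
send_rows:
  steps:
    - [0,-0.015,0,0,0,0]
    - [0,-0.03,0,0,0,0]
    - [0,-0.045,0.002,0,0,0]
    - [0,-0.057,0.006,0,0,0]
    - [0,-0.068,0.01,0,0,0]

```text
time_s: 12.25
position: [0.5919, -0.1396, 0.158]
ee_rot: [0.153, 0.988, 0.0, 0.0]
force: [1.7, 3.7, -0.9]
finger_gap: -0.0001
```

Call:
send_rows:
  steps:
    - [0,-0.01,0.005,0,0,0]
    - [0,-0.02,0.011,0,0,0]
    - [0,-0.028,0.019,0,0,0]
    - [0,-0.034,0.028,0,0,0]
    - [0,-0.039,0.036,0,0,0]

```text
time_s: 12.88
position: [0.5811, -0.1723, 0.1208]
ee_rot: [0.151, 0.988, 0.003, -0.0]
force: [5.4, 13.6, -2.1]
finger_gap: 0.0
```

```bash
python3 - <<'E'
from h import *
rel([.01,-.085,.104],90)
E
```

```text
world [ 0.5776 -0.1837  0.104 ] now [ 0.5811 -0.1723  0.1208] t 12.88 F [ 5.4 13.6 -2.1] gap 0.0 q [ 0.17  0.58  0.13  1.7  -0.1   0.87  1.61]
  row [-0.0001 -0.0119  0.0168] [ 0.3 -0.1  0.1]
```

Side contact only (13 N sideways, no lift), so the finger is inside the bar. I lift it, step outward, and press from above.

Call:
send_rows:
  steps:
    - [0,0.004,0,0,0,0]
    - [0,0.004,-0.025,0,0,0]
    - [0,0.002,-0.05,0,0,0]
    - [0,-0.01,-0.05,0,0,0]
    - [0,-0.01,-0.05,0,0,0]

```text
time_s: 13.5
position: [0.576, -0.1879, 0.1713]
ee_rot: [0.154, 0.988, -0.001, -0.001]
force: [-0.5, 0.3, 0.1]
finger_gap: 0.0
```

```bash
python3 - <<'E'
from h import *
rel([.01,-.08,.104],90)
b=save('scene','s4.png',(235,200,400,320),4.8)
print(np.round((proj(b,Tb(np.array([.01,-.01,.098]),YAW,C))-[235,200])*4.8))
for l in (.6,.8,1,1.2,1.4,1.57): print(l,np.round((proj(b,Tb(np.array([.01,-.01-.08*np.sin(l),.098+.08*np.cos(l)]),YAW,C))-[235,200])*4.8))
E
```

```text
world [ 0.5791 -0.1789  0.104 ] now [ 0.576  -0.1879  0.1713] t 13.5 F [-0.5  0.3  0.1] gap 0.0 q [ 0.18  0.53  0.14  1.64 -0.09  0.98  1.62]
  row [-0.0002  0.0096  0.0673] [-0.1 -0.1 -0.2]
[385. 358.]
0.6 [308. 286.]
0.8 [290. 312.]
1 [275. 339.]
1.2 [264. 367.]
1.4 [259. 395.]
1.57 [259. 417.]
```

View pics/s4.png

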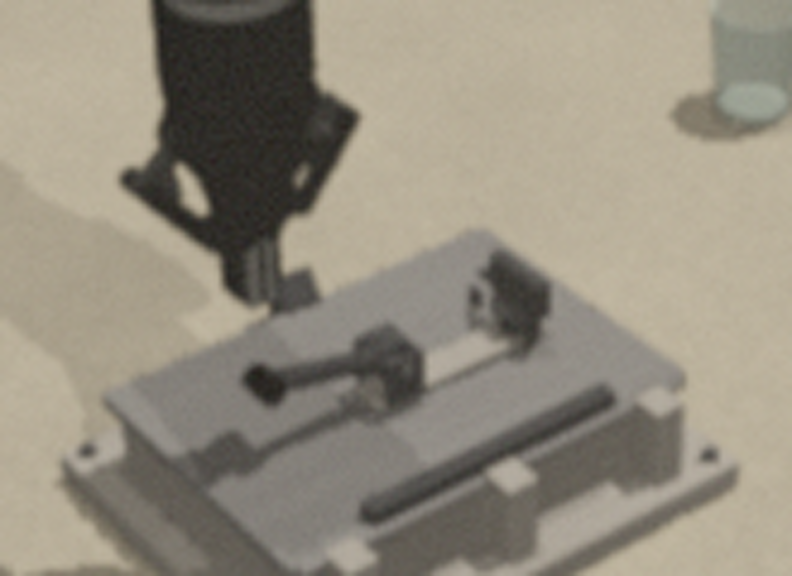

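The lever is at about 1.3 rad, with its tip at (265,382), and the finger is above it. Pressing straight down.

Call:
send_rows:
  steps:
    - [0,0.003,0.03,0,0,0]
    - [0,0.005,0.045,0,0,0]
    - [0,0.005,0.055,0,0,0]
    - [0,0.005,0.062,0,0,0]
    - [0,0.005,0.066,0,0,0]

```text
time_s: 14.18
position: [0.5789, -0.1815, 0.1061]
ee_rot: [0.153, 0.988, -0.0, 0.0]
force: [-2.3, -2.6, 6.5]
finger_gap: 0.0002
```

Call:
send_rows:
  steps:
    - [0,0,0.001,0,0,0]
    - [0,0,0.001,0,0,0]

```text
time_s: 14.42
position: [0.579, -0.1816, 0.106]
ee_rot: [0.153, 0.988, -0.0, 0.001]
force: [-2.1, -0.6, 6.3]
finger_gap: 0.0001
```

Call:
send_rows:
  steps:
    - [0,0,0.001,0,0,0]
    - [0,0,0.002,0,0,0]
    - [0,0,0.002,0,0,0]
    - [0,0,0.002,0,0,0]

```text
time_s: 14.92
position: [0.5792, -0.1818, 0.1048]
ee_rot: [0.153, 0.988, -0.0, 0.001]
force: [-3.1, -1.7, 10.9]
finger_gap: -0.0001
```

Call:
send_rows:
  steps:
    - [0,0,0.001,0,0,0]
    - [0,0,0.002,0,0,0]
    - [0,0,0.002,0,0,0]
    - [0,0,0.002,0,0,0]

```text
time_s: 15.42
position: [0.5794, -0.1821, 0.1035]
ee_rot: [0.153, 0.988, -0.001, 0.002]
force: [-5.5, -1.5, 17.2]
finger_gap: 0.0002
```

Call:
send_rows:
  steps:
    - [0,0,0.001,0,0,0]
    - [0,0,0.002,0,0,0]
    - [0,0,0.002,0,0,0]
    - [0,0,0.002,0,0,0]

```text
time_s: 15.92
position: [0.5796, -0.1823, 0.1023]
ee_rot: [0.153, 0.988, -0.001, 0.002]
force: [-6.4, -1.1, 22.0]
finger_gap: -0.0001
```

```bash
python3 - <<'E'
from h import *
rel([.01,-.08,.104],90)
b=save('scene','s5.png',(235,200,400,320),4.8)
E
```

```text
world [ 0.5791 -0.1789  0.104 ] now [ 0.5796 -0.1823  0.1023] t 15.93 F [-6.4 -1.1 22. ] gap -0.0001 q [ 0.18  0.6   0.13  1.72 -0.1   0.82  1.62]
  row [ 0.0015  0.0031 -0.0017] [-0.   0.2 -0.1]
```

View pics/s5.png

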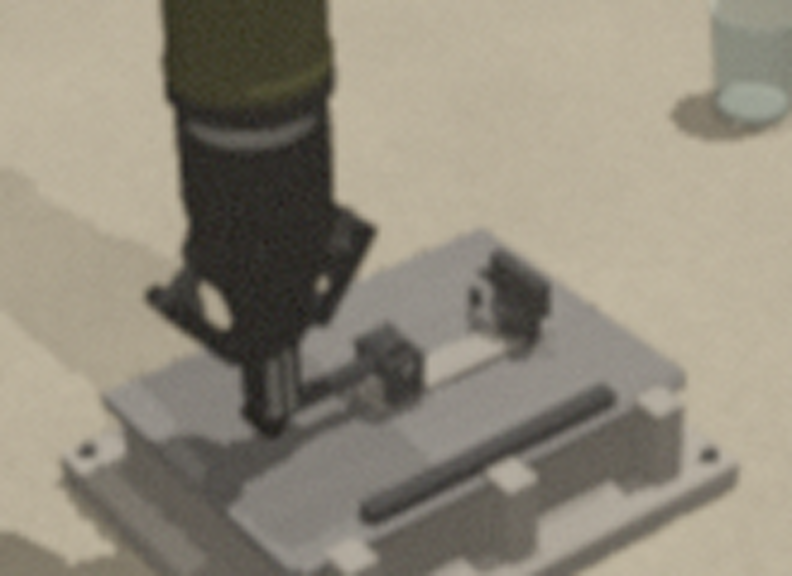

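The finger hides the lever tip, so I lift off to look.

Call:
send_rows:
  steps:
    - [0,0,-0.02,0,0,0]
    - [0,0,-0.06,0,0,0]
    - [0,0,-0.1,0,0,0]
    - [0,0,-0.1,0,0,0]

```text
time_s: 16.48
position: [0.5809, -0.1813, 0.2027]
ee_rot: [0.153, 0.988, -0.0, 0.004]
force: [0.2, 0.6, -0.2]
finger_gap: -0.0004
```

```bash
python3 - <<'E'
from h import *
rel([.01,-.085,.104],90)
b=save('scene','s6.png',(235,200,400,320),4.8)
r=ctrl.look_for('lever_tip','scene');print([(np.round(d['position'],3),d['confidence']) for d in r]); print(Tb(np.array([.01,-.09,.098]),YAW,C))
E
```

```text
world [ 0.5776 -0.1837  0.104 ] now [ 0.5809 -0.1813  0.2027] t 16.48 F [ 0.2  0.6 -0.2] gap -0.0004 q [ 0.17  0.5   0.15  1.6  -0.08  1.04  1.6 ]
  row [ 0.0031 -0.0034  0.0987] [ 0.   0.4 -0. ]
[(array([ 0.591, -0.15 ,  0.102]), 0.8), (array([0.571, 0.344, 0.054]), 0.31)]
[ 0.57606107 -0.1884193   0.098     ]
```

View pics/s6.png

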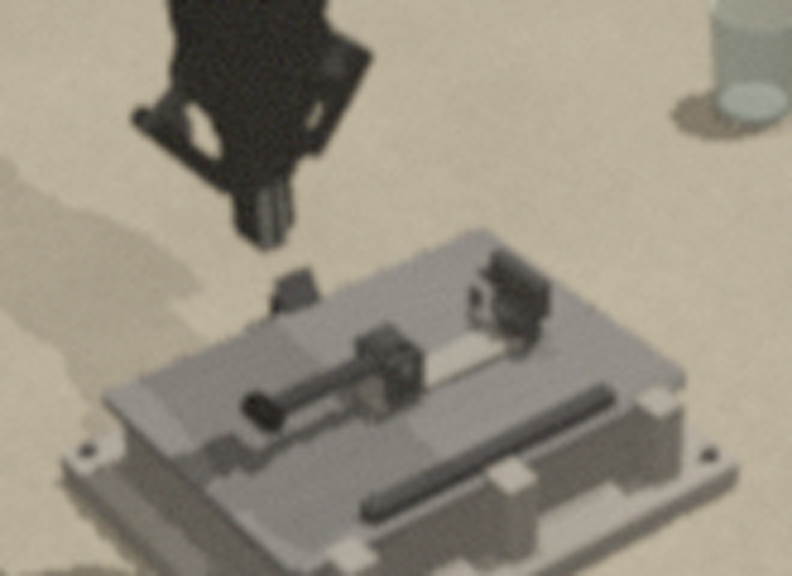

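```bash
python3 - <<'E'
from h import *
S=ctrl.grab_frame('scene'); W=lambda p:Tb(np.array(p),YAW,C)
r=ctrl.outline_of('lever','scene'); print([(x['confidence'],int(x['region'].sum())) for x in r])
m=r[0]['region']; g=cv2.cvtColor(S['color'],cv2.COLOR_RGB2GRAY)
def sil(l,dz):
    o=np.zeros((480,640),np.uint8); u=np.array([0,-np.sin(l),np.cos(l)]); v=np.array([0,np.cos(l),np.sin(l)]); P=np.array([.01,-.01,.098+dz])
    def poly(pts): 
        q=np.array([proj(S,W(p)) for p in pts]); cv2.fillConvexPoly(o,cv2.convexHull(np.round(q*16).astype(np.int32)),1,shift=4)
    poly([P+a*u+b*v+np.array([c,0,0]) for a in(.02,.08) for b in(-.005,.005) for c in(-.006,.006)])
    poly([P+.08*u+.008*(np.cos(t)*u+np.sin(t)*v)+np.array([c,0,0]) for t in np.linspace(0,6.28,16) for c in(-.011,.011)])
    return o.astype(bool)
win=np.zeros_like(m); x0,y0=(int(235+240/4.8),int(200+340/4.8)); win[y0-6:int(200+445/4.8),x0-6:int(235+350/4.8)]=1
dark=(g<75)&win; print(dark.sum(),(m&win).sum())
for nm,M in(('mask',m&win),('dark',dark)):
    best=sorted([((sil(l,dz)&win&M).sum()/((sil(l,dz)&win)|M).sum(),round(l,2),dz) for l in np.arange(1.2,1.68,.03) for dz in(0,.002,.004)],reverse=True)[:6]
    print(nm,[(round(float(a),3),float(b),c) for a,b,c in best])
E
```

```text
[(0.61, 238), (0.54, 948)]
86 144
mask [(0.77, 1.5, 0), (0.753, 1.56, 0), (0.747, 1.59, 0.002), (0.746, 1.59, 0.004), (0.746, 1.53, 0.002), (0.738, 1.56, 0.002)]
dark [(0.459, 1.47, 0), (0.444, 1.5, 0.002), (0.444, 1.5, 0), (0.442, 1.53, 0.004), (0.436, 1.47, 0.002), (0.435, 1.59, 0.002)]
```

The mask fit gives about 1.5 to 1.57 rad, which is too close to the 1.47 limit. I probe the tip from above once more: contact height shows the angle (106 to 107 mm if flat, over 113 mm at 1.47 rad).

Call:
send_rows:
  steps:
    - [0.003,-0.005,0.05,0,0,0]
    - [0.003,-0.005,0.08,0,0,0]
    - [0.003,-0.005,0.088,0,0,0]
    - [0.003,-0.005,0.088,0,0,0]

```text
time_s: 17.18
position: [0.5743, -0.1846, 0.1106]
ee_rot: [0.153, 0.988, 0.0, -0.001]
force: [0.3, 0.8, 0.7]
finger_gap: 0.0002
```

Call:
send_rows:
  steps:
    - [0,0,0.002,0,0,0]
    - [0,0,0.002,0,0,0]

```text
time_s: 17.42
position: [0.5749, -0.1849, 0.1099]
ee_rot: [0.153, 0.988, -0.0, 0.001]
force: [-0.3, 0.7, -0.4]
finger_gap: -0.0001
```

Call:
send_rows:
  steps:
    - [0,0,0.002,0,0,0]
    - [0,0,0.002,0,0,0]

```text
time_s: 17.68
position: [0.5745, -0.1848, 0.1072]
ee_rot: [0.153, 0.988, -0.0, 0.0]
force: [-0.2, -0.1, 0.5]
finger_gap: 0.0002
```

Call:
send_rows:
  steps:
    - [0,0,0.002,0,0,0]
    - [0,0,0.002,0,0,0]

```text
time_s: 17.92
position: [0.5748, -0.1851, 0.1058]
ee_rot: [0.153, 0.988, -0.0, 0.001]
force: [-1.6, -0.4, 6.8]
finger_gap: 0.0001
```

Contact begins between 107 and 106 mm, so the lever lies flat. I give it one firmer press, then retreat clear.

Call:
send_rows:
  steps:
    - [0,0,0.002,0,0,0]
    - [0,0,0.003,0,0,0]
    - [0,0,0.003,0,0,0]

```text
time_s: 18.3
position: [0.5751, -0.1855, 0.104]
ee_rot: [0.153, 0.988, -0.0, 0.001]
force: [-2.9, 0.2, 14.9]
finger_gap: 0.0
```

Call:
send_rows:
  steps:
    - [0,0,-0.02,0,0,0]
    - [0,0,-0.07,0,0,0]
    - [0,0,-0.13,0,0,0]
    - [0.06,0,-0.13,0,0,0]
    - [0.12,0,-0.13,0,0,0]

```text
time_s: 18.92
position: [0.4591, -0.1482, 0.2324]
ee_rot: [0.153, 0.988, -0.0, 0.001]
force: [-0.2, 0.1, 1.7]
finger_gap: -0.0
```

Call:
send_rows:
  steps:
    - [0.06,0,0,0,0,0]
    - [0.06,0,0,0,0,0]
    - [0.06,0,0,0,0,0]

```text
time_s: 19.3
position: [0.4037, -0.1305, 0.2326]
ee_rot: [0.153, 0.988, -0.0, 0.001]
force: [0.9, 0.0, 0.6]
finger_gap: -0.0001
```

```bash
python3 - <<'E'
from h import *
save('top','t7.png',(285,155,425,260),5.5)
rel([.01,-.085,.104],90)
for n in ['bottle_tall','bottle_small','beaker']:
    for c in ('scene','top'): print(n,c,[np.round(d['position'],3).tolist() for d in ctrl.look_for(n,c)[:1]])
E
```

```text
world [ 0.5776 -0.1837  0.104 ] now [ 0.4042 -0.1307  0.2324] t 19.35 F [0.9 0.1 0.4] gap -0.0001 q [ 0.12  0.2   0.16  1.99 -0.04  0.96  1.57]
  row [-0.1811  0.0019  0.1287] [ 0.   0.1 -0. ]
bottle_tall scene [[0.506, -0.4, 0.088]]
bottle_tall top [[0.485, -0.364, 0.111]]
bottle_small scene [[0.683, -0.415, 0.06]]
bottle_small top [[0.661, -0.393, 0.086]]
beaker scene [[0.569, 0.345, 0.059]]
beaker top [[0.561, 0.371, 0.035]]
```

View pics/t7.png

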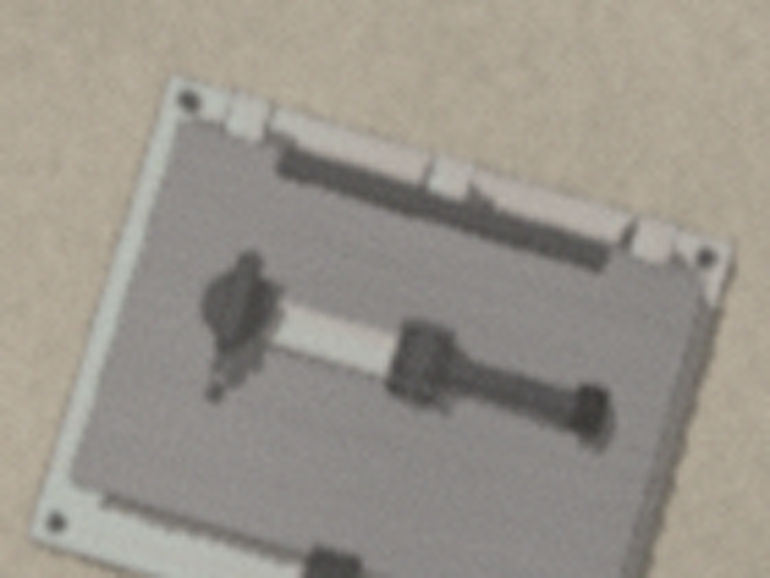

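The lid is level, the nut bar from (250,258) to (218,385) points at the fin, and the lever lies flat with its tip at (590,410). The bottles and beaker haven't moved, so I'm handing it in.

```bash
python3 -c "
from workcell import ctrl
print(ctrl.finish_job())"
```

```text
the job is handed in; nothing more can be done
None
```

The cell is closed and clamped, and I handed the job in at about 19.4 s of the 64 s allowed; no verdict was reported. I pressed the lid down, turned the nut to the fin, and only then flipped the lever flat.

- **Lid:** it lies level in the last picture, and it stayed down after the press was released. That press peaked at about 40 N at the fingertips as the lid bottomed.
- **Nut:** in the last picture the pointer lines up with the fin. The picture taken just after turning showed it perhaps 4° short, inside the allowed 0.22 rad (about 13°).
- **Lever:** the first push stalled with the finger beside the lever's end bar, at about 1.3 rad by eye. I lifted off and pressed from above.
    - The image fits then gave only about 1.47 to 1.59 rad, too close to the 1.47 limit to trust.
    - I probed the tip again. Contact came at about 106–107 mm, the height expected for a flat lever, so I take it to be at its stop.
- **Clamping force:** I could not measure the spring compression directly. It is inferred from the nut and lever positions.
- **Bottles and beaker:** the networks place all three within about 6 mm of where they started. The top camera missed the tall bottle at the start, so for that one only the scene camera could compare.

The arm ended clear of the cell, with the wrist force reading near zero.

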